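# Line up capacitors by height on the kitting rail

### The job

Set the four loose capacitors out on the kitting rail for the assembler, one on each round rubber pad, in order of height: the shortest on the pad next to the red end block, rising to the tallest at the dark grey end. Each must stand upright and wholly on its pad, and none may be knocked over or laid down on the way.

Things in the scene. Friction and masses are not known exactly. Their poses are not given: they have to be found in the camera images.
- cap_blue: dark blue capacitor, the shortest of four: an upright cylinder 34 mm in diameter and 36 mm high in all, of which the topmost 6 mm are two thin steel screw terminals (the plain round sleeve reaches 30 mm up). Origin: centre of its underside; z up along its axis
- cap_black: black capacitor, the second shortest of four: an upright cylinder 34 mm in diameter and 50 mm high in all, of which the topmost 6 mm are two thin steel screw terminals (the plain round sleeve reaches 44 mm up). Origin: centre of its underside; z up along its axis
- cap_grey: light grey capacitor, the third shortest of four: an upright cylinder 34 mm in diameter and 64 mm high in all, of which the topmost 6 mm are two thin steel screw terminals (the plain round sleeve reaches 58 mm up). Origin: centre of its underside; z up along its axis
- cap_brown: brown capacitor, the tallest of four: an upright cylinder 34 mm in diameter and 78 mm high in all, of which the topmost 6 mm are two thin steel screw terminals (the plain round sleeve reaches 72 mm up). Origin: centre of its underside; z up along its axis
- pad_a: flat round black rubber pad, 60 mm in diameter, 3 mm thick, with a thin white circle, fixed on an aluminium rail; its top is 11 mm above the bench. Origin: centre of its underside (8 mm above the bench), z up, y along the rail. The four alike pads stand in one straight row, 85 mm apart, in the order a, b, c, d from the robot's left to its right
- pad_b: flat round black rubber pad, 60 mm in diameter, 3 mm thick, with a thin white circle, fixed on an aluminium rail; its top is 11 mm above the bench. Origin: centre of its underside (8 mm above the bench), z up, y along the rail. The four alike pads stand in one straight row, 85 mm apart, in the order a, b, c, d from the robot's left to its right
- pad_c: flat round black rubber pad, 60 mm in diameter, 3 mm thick, with a thin white circle, fixed on an aluminium rail; its top is 11 mm above the bench. Origin: centre of its underside (8 mm above the bench), z up, y along the rail. The four alike pads stand in one straight row, 85 mm apart, in the order a, b, c, d from the robot's left to its right
- pad_d: flat round black rubber pad, 60 mm in diameter, 3 mm thick, with a thin white circle, fixed on an aluminium rail; its top is 11 mm above the bench. Origin: centre of its underside (8 mm above the bench), z up, y along the rail. The four alike pads stand in one straight row, 85 mm apart, in the order a, b, c, d from the robot's left to its right
- red_block: red plastic end block, 60 x 30 x 14 mm, fixed on one end of the rail (a dark grey one like it is on the other end), 52 mm from the middle of the nearest pad; it may be at either end. It marks the end where the row begins. Origin: centre of its underside, z up
Things that resemble listed ones, but are neither listed nor needed, are in the scene too. Several things have the shape of the cap_blue; the one meant has the colours described above. Of the things shaped like the cap_grey, the grey one is meant.

How it is judged:
By the outcome, as a careful person would: the job done as asked, in the order asked, and still so for the second after the job is handed in, with the robot touching nothing.
It also fails if it takes over 96 s, if anything falls off the work surface, if the arm or the gripper's body presses on something with over 40 N, if the wrist force passes 120 N, or if a joint passes its speed limit or range.

### The arm

A 7-joint arm with a two-finger parallel gripper is mounted at the origin on a cart in front of the work surface, level with it; the furniture and walls round the work are solid. World frame = base frame: x ahead of the robot, y to its left, z up, the work surface at z = 0. Lengths are in m, angles in rad, forces in N, time in s.
With the tool pointing down it reaches from about 0.425 to 0.875 m from the base axis. Payload 4.7 kg.
Tool frame: the origin (TCP) lies where the fingers leave the gripper's body, on its centre line; the fingertips stand 70 mm ahead of it and the grasp point (between the pads) lies 51 mm ahead of it; z points along the fingers, y is the line along which they close (so a half turn about z gives the same grasp; the last joint's range is limited). The gripper opens to 87 mm and grips with 3 to 60 N. Pads are 19 mm wide; open, the fingers measure 117 mm over their backs; the gripper's body (75 mm by 190 mm) begins 51 mm behind the grasp point.
Start: joints at [-1.12, 0.321, -0.07, 1.45, 0.023, 1.371, -0.057], TCP at [0.275, 0.589, 0.292] pointing down, gripper open.
Joint ranges: [-2.86, 2.86], [-0.3, 2.09], [-1.38, 1.24], [0.06, 2.45], [-1.56, 4.7], [0.09, 2.05], [-2.69, 2.69]. Speed limits (rad/s): [2.57, 2.57, 3.14, 3.14, 3.14, 3.14, 3.14].

### API

Orientations are given as a rotation vector (axis times angle).
In Python, from bench import get_state, get_image, get_calibration, close_job gives the robot as it stands.
- The arm moves only by the tool send_rows, never from a script. Its argument "rows" is a list of rows, each an object of numbers: "hand": the finger opening in mm, from 0 to 87; "x", "y", "z": the shift along the world's x, y, z in mm; "roll": the turn about the world's z in degrees. A call has 1 to 10 rows; each row shifts and turns the commanded pose from where the row before left it; what a row does not reach is not made up. A row lasts 1/10 s, in which the tool goes at most 50 mm and 8.59 degrees, less where a joint would pass 70% of its speed; a pose out of reach is approached as far as the arm can. A call is refused whole if a number of a shift passes 50 or a number of a turn 8.59, either way. A call with a gripper value outside its range is refused whole. The fingers move at their own pace and stop on an object; "force" is the grip in N (left out, the last holds). Time passes only in rows, so rows that do not move let the fingers close. It gives the time, the measured TCP pose, the force, the opening and the grip force at its end, in the units of the state.
- get_state(): the state, without advancing time (a new reading comes with each control period).
- get_image(name): name is "scene" or "side" or "wrist"; returns the picture (420x560x3 uint8, blue, green, red); there is no depth.
- get_calibration(name): a dict with "mtx" (3x3 intrinsics, pixels), "D" ([k1, k2, p1, p2, k3] as OpenCV has them; the pictures are not rectified), "world_from_camera" (4x4, takes a point from camera to world coordinates). Camera axes: x right, y down, z forward; pixel columns grow to the right and rows downward; lengths in m; the calibration is good to about 2 mm. A picture is of the moment at which its call begins: read the wrist's pose just before it. get_calibration takes no time and is no camera call; for the wrist camera it gives the pose at the moment of the call.
- close_job(): hands the job in; it is judged then, once.
The state is a dict: "time": time; "joint_positions": joint angles; "qd": joint speeds; "joint_torque": joint torques, N m; "position": TCP position; "tool_rot": TCP orientation; "ft_force": force on the tool from outside, world axes, zero at the start; "torque": the same for the moment, N m; "grip_width": opening from 0.0 (shut) to 1.0 (fully open); "grip_force": force on a finger pad.
Only numpy, scipy, OpenCV 4.12 (cv2) and the standard library are available. Lean on these libraries where they do the work, as an engineer would, in place of code of your own. Each camera call takes 0.05 s, during which the arm holds its last target. There are 200 camera calls.

## Working session

There is one attempt and no reset: what is moved stays moved. The work goes in short steps, Python scripts to look and compute and a tool call to move; the robot and the scene stay as the last step left them, time stands still between calls to the robot, and variables do not carry over. Pictures are saved under pics/ and viewed, at most 14 in all, crops included, and the job is handed in when it is done.

Besides the shell and the picture viewer there is one more tool, called after "Emit:" as a command line: name --argument value ..., lists and objects as JSON in quotes. send_rows: Moves the arm, as the interface text tells. Its arguments: {"type":"object","properties":{"rows":{"type":"array","items":{"type":"object","properties":{"hand":{"type":"number"},"x":{"type":"number"},"y":{"type":"number"},"z":{"type":"number"},"roll":{"type":"number"}}}},"force":{"type":"number"}},"required":["rows"]}

```bash
mkdir -p pics
cat > h.py <<'E'
import numpy as np, cv2
from bench import *
def ray(name,uv,z):
    c=get_calibration(name); M=np.array(c["mtx"]);D=np.array(c["D"]);T=np.array(c["world_from_camera"])
    p=cv2.undistortPoints(np.array(uv,float).reshape(-1,1,2),M,D).reshape(-1,2)
    d=np.c_[p,np.ones(len(p))]@T[:3,:3].T; o=T[:3,3]
    z=np.broadcast_to(z,len(p))
    return o+d*((z-o[2])/d[:,2])[:,None]
def snap(name,f):
    im=get_image(name); cv2.imwrite('pics/'+f,im); return im
E
python3 - <<'E'
from h import *
for n in ("scene","side","wrist"):
    snap(n,n+'0.png'); print(n,np.round(get_calibration(n)["world_from_camera"],3).tolist())
s=get_state();print(s["time"],s["position"],s["tool_rot"],s["ft_force"],s["grip_width"])
E
```

```text
scene [[0.544, -0.625, 0.56, 0.049], [-0.839, -0.406, 0.362, -0.314], [0.001, -0.667, -0.745, 0.666], [0.0, 0.0, 0.0, 1.0]]
side [[-0.967, -0.14, 0.212, 0.311], [-0.254, 0.551, -0.795, 0.848], [-0.006, -0.822, -0.569, 0.681], [0.0, 0.0, 0.0, 1.0]]
wrist [[0.424, 0.866, 0.267, 0.202], [0.906, -0.404, -0.127, 0.623], [-0.002, 0.295, -0.955, 0.384], [0.0, 0.0, 0.0, 1.0]]
0.15 [0.27489078 0.58864472 0.29137875] [-6.80636828e-01 -3.06676086e+00  2.39460747e-03] [ 0.04765665 -0.41801907 -0.23200576] 0.9975512022171781
```

View pics/scene0.png

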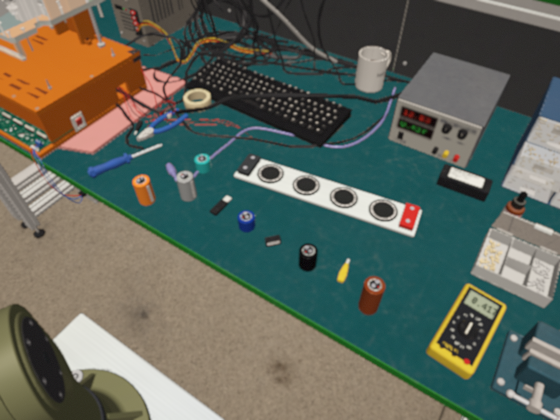

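View pics/side0.png

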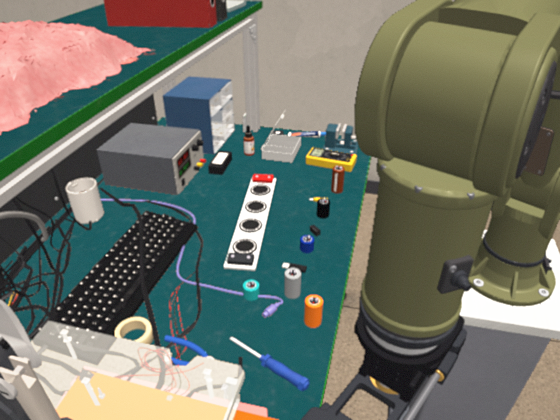

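The rail's red block is at scene (411,216), so the row begins at the robot's right and the order is pad_d blue, pad_c black, pad_b grey, pad_a brown.

Possible mix-ups, by scene pixel:
- **Blue:** dark blue can (246,221) or teal can (203,163). I choose the dark blue one.
- **Grey:** grey can (186,186) or orange can (143,190). I choose the grey one.
- **Black:** can (308,257), with small dark chips at (222,205) and (273,240).
- **Brown:** can (371,295).

Run:
```python
from h import *
im=cv2.imread('pics/scene0.png'); sd=cv2.imread('pics/side0.png')
cv2.imwrite('pics/crop1.png',cv2.resize(im[140:320,120:440],None,fx=2.5,fy=2.5,interpolation=cv2.INTER_CUBIC)[:600,:800])
H={'blue':36,'black':50,'grey':64,'brown':78}
seed={'scene':{'blue':(246,222),'black':(308,258),'grey':(186,187),'brown':(371,296)},
'side':{'blue':(307,244),'black':(323,208),'grey':(292,284),'brown':(338,180)}}
def mask(I,c,s):
    hsv=cv2.cvtColor(I,cv2.COLOR_BGR2HSV)
    r={'blue':((108,110,40),(130,255,255)),'black':((0,0,0),(179,255,45)),'grey':((0,0,70),(179,60,255)),'brown':((0,80,40),(15,255,200))}[c]
    m=cv2.inRange(hsv,*r); w=np.zeros_like(m); x,y=s; w[y-32:y+32,x-24:x+24]=255
    m=cv2.morphologyEx(m&w,cv2.MORPH_CLOSE,np.ones((5,5)))
    cs,_=cv2.findContours(m,cv2.RETR_EXTERNAL,cv2.CHAIN_APPROX_NONE); k=max(cs,key=cv2.contourArea)
    M=cv2.moments(k); return (M['m10']/M['m00'],M['m01']/M['m00']),cv2.boundingRect(k)
for c in H:
    for n,I in(('scene',im),('side',sd)):
        p,b=mask(I,c,seed[n][c]); print(c,n,np.round(p),b,ray(n,[p],(H[c]-6)/2000)[0].round(3))
# pads: white ring ellipses inside dark
for n,I,roi in(('scene',im,(230,150,200,90)),('side',sd,(220,170,65,105))):
    x,y,w,h=roi; g=cv2.cvtColor(I,cv2.COLOR_BGR2GRAY)[y:y+h,x:x+w]
    m=(g<80).astype(np.uint8)*255
    cs,_=cv2.findContours(m,cv2.RETR_LIST,cv2.CHAIN_APPROX_NONE)
    for k in cs:
        if len(k)>20 and cv2.contourArea(k)<1200:
            e=cv2.fitEllipse(k); uv=(e[0][0]+x,e[0][1]+y)
            if max(e[1])<60: print(n,np.round(uv,1),np.round(e[1]),ray(n,[uv],.011)[0].round(3))
    hsv=cv2.cvtColor(I,cv2.COLOR_BGR2HSV)[y:y+h,x:x+w]
    q=cv2.inRange(hsv,(0,150,120),(8,255,255))|cv2.inRange(hsv,(172,150,120),(179,255,255)); v,u=np.nonzero(q); print('red',n,ray(n,[(u.mean()+x,v.mean()+y)],.02)[0].round(3))
```

```text
blue scene [246. 220.] (238, 210, 17, 22) [0.458 0.03  0.015]
blue side [307. 245.] (300, 235, 14, 18) [0.457 0.037 0.015]
black scene [307. 262.] (299, 247, 18, 24) [ 0.435 -0.123  0.022]
black side [322. 210.] (317, 201, 13, 17) [ 0.445 -0.106  0.022]
grey scene [184. 182.] (166, 163, 32, 39) [0.461 0.192 0.029]
grey side [292. 280.] (282, 262, 20, 37) [0.46  0.176 0.029]
brown scene [371. 295.] (359, 276, 26, 39) [ 0.429 -0.25   0.036]
brown side [338. 179.] (332, 166, 13, 27) [ 0.428 -0.25   0.036]
scene [246.4 215.9] [12. 18.] [0.47  0.038 0.011]
scene [383.  209.4] [13. 19.] [ 0.635 -0.185  0.011]
scene [343.4 196.5] [13. 18.] [ 0.623 -0.101  0.011]
scene [305.7 184.2] [12. 17.] [ 0.611 -0.016  0.011]
scene [270.  172.6] [11. 16.] [0.598 0.068 0.011]
red scene [ 0.639 -0.237  0.02 ]
side [241.3 258.5] [11. 27.] [0.593 0.116 0.011]
side [244.3 245.4] [ 9. 15.] [0.601 0.069 0.011]
side [250.3 224.4] [ 7. 15.] [ 0.612 -0.015  0.011]
side [255.4 205.6] [ 7. 13.] [ 0.625 -0.099  0.011]
side [221.1 201.5] [3. 8.] [ 0.721 -0.095  0.011]
side [281.5 190.9] [5. 6.] [ 0.575 -0.188  0.011]
side [259.8 189.2] [ 5. 12.] [ 0.637 -0.182  0.011]
side [262.7 171. ] [ 2. 23.] [ 0.658 -0.283  0.011]
red side [ 0.643 -0.23   0.02 ]
```

View pics/crop1.png

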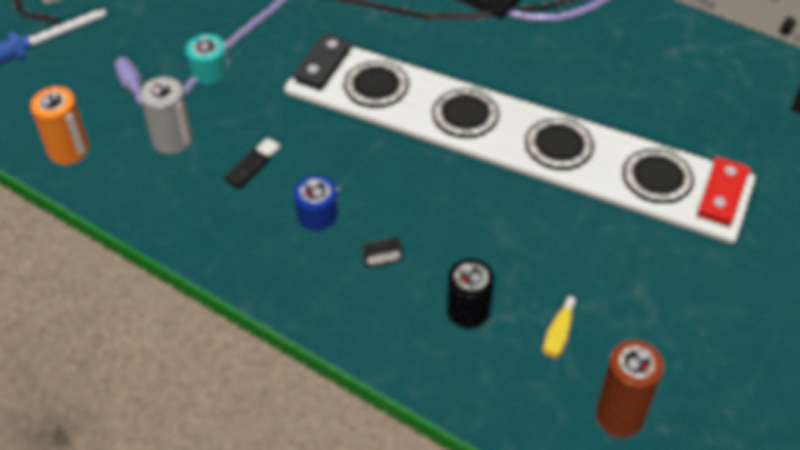

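The crop confirms the choices: dark blue can at crop (316,200), grey (167,115), black (470,290), brown (630,385). The rail has its dark block at left (322,60) and red at right (723,190). Both views agree on the pads, 85 mm apart, so I'll move over to the blue one now.

Emit:
send_rows --rows '[{"x":15,"y":-46,"roll":-5,"hand":87},{"x":15,"y":-46,"roll":-5},{"x":15,"y":-46,"roll":-5},{"x":15,"y":-46,"roll":-5},{"x":15,"y":-46,"roll":-5},{"x":15,"y":-46,"roll":-5},{"x":15,"y":-46,"roll":-5},{"x":15,"y":-46,"roll":-5},{"x":15,"y":-46,"roll":-5},{"x":15,"y":-46,"roll":-5}]'

```text
schema error: expected keys hand, x, y, z, roll
```

Emit:
send_rows --rows '[{"x":15,"y":-48,"roll":-7,"hand":60},{"x":18,"y":-48,"z":-20},{"z":-20},{},{}]'

```text
schema error: expected keys hand, x, y, z, roll
```

Run:
```python
from h import *
s=get_state();print(s["time"],s["position"],s["tool_rot"],s["joint_positions"])
snap('wrist','w1.png'); print(np.round(get_calibration('wrist')["world_from_camera"],3).tolist())
```

```text
0.15 [0.27489078 0.58864472 0.29137875] [-6.80636828e-01 -3.06676086e+00  2.39460747e-03] [-1.11989193  0.32167656 -0.07007581  1.45143143  0.02263619  1.37080932
 -0.05691945]
[[0.424, 0.866, 0.267, 0.202], [0.906, -0.405, -0.127, 0.623], [-0.002, 0.295, -0.955, 0.384], [0.0, 0.0, 0.0, 1.0]]
```

View pics/w1.png

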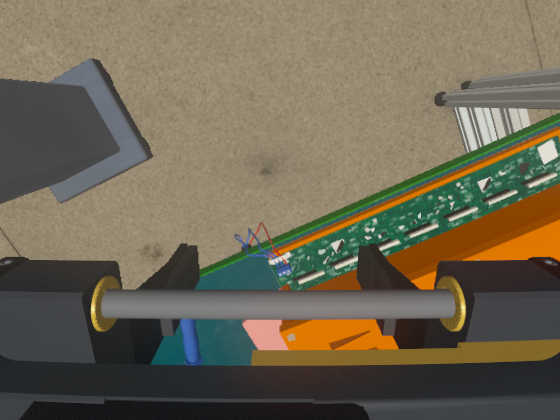

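That picture is still the start pose: both fingers show at columns 180 and 375, over the orange chassis. The calls were refused because every row needs all its keys, so I'm resending.

Emit:
send_rows --rows '[{"x":15,"y":-46,"z":0,"roll":-5,"hand":87},{"x":15,"y":-46,"z":0,"roll":-5,"hand":87},{"x":15,"y":-46,"z":0,"roll":-5,"hand":87},{"x":15,"y":-46,"z":0,"roll":-5,"hand":87},{"x":15,"y":-46,"z":0,"roll":-5,"hand":87},{"x":15,"y":-46,"z":0,"roll":-5,"hand":87},{"x":15,"y":-46,"z":0,"roll":-5,"hand":87},{"x":15,"y":-46,"z":0,"roll":-5,"hand":87},{"x":15,"y":-46,"z":0,"roll":-5,"hand":87},{"x":15,"y":-46,"z":0,"roll":-5,"hand":87}]'

```text
time: 1.2
position: [0.4251, 0.127, 0.2924]
tool_rot: [1.917, 2.489, 0.001]
ft_force: [0.9, 0.4, -0.6]
grip_width: 1.004
grip_force: 0.0
```

Emit:
send_rows --rows '[{"x":15,"y":-48,"z":0,"roll":-7,"hand":60},{"x":18,"y":-48,"z":0,"roll":0,"hand":60},{"x":0,"y":0,"z":0,"roll":0,"hand":60},{"x":0,"y":0,"z":0,"roll":0,"hand":60}]'

```text
time: 1.6
position: [0.4575, 0.0335, 0.2923]
tool_rot: [-2.065, -2.367, -0.001]
ft_force: [0.2, 0.5, 0.0]
grip_width: 0.736
grip_force: 0.0
```

Run:
```python
from h import *
s=get_state();print(s["time"],s["position"],s["tool_rot"],s["joint_positions"])
snap('wrist','w2.png'); print(np.round(get_calibration('wrist')["world_from_camera"],3).tolist())
```

```text
1.6 [0.45751713 0.03346254 0.29227359] [-2.06497864e+00 -2.36690751e+00 -6.90780534e-04] [-0.60123622 -0.11349085  0.44033187  1.91493296  0.0490342   1.32967031
 -0.03906237]
[[0.99, 0.132, 0.04, 0.447], [0.138, -0.946, -0.292, 0.115], [-0.0, 0.295, -0.955, 0.385], [0.0, 0.0, 0.0, 1.0]]
```

View pics/w2.png

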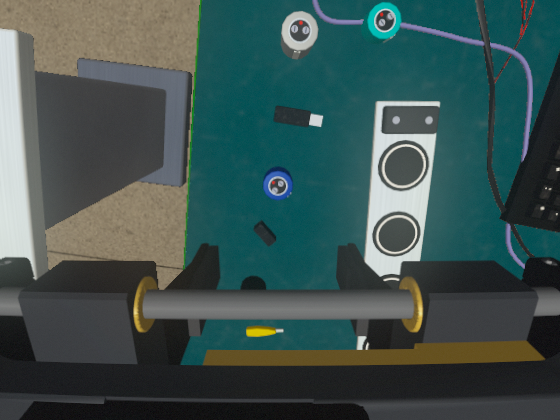

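From over the bench: blue top at (278,184), grey top (299,29), teal (384,20), pads a (404,165) and b (398,234).

```bash
cat >> h.py <<'E'
def circ(im,x,y,r=22,lo=8,hi=30):
    g=cv2.cvtColor(im,cv2.COLOR_BGR2GRAY)[max(0,y-r-12):y+r+12,x-r-12:x+r+12]
    c=cv2.HoughCircles(cv2.resize(g,None,fx=4,fy=4,interpolation=cv2.INTER_CUBIC),cv2.HOUGH_GRADIENT,1.5,400,param1=120,param2=20,minRadius=4*lo,maxRadius=4*hi)
    if c is None: return None
    c=c[0,0]/4; return c[0]+x-r-12,c[1]+max(0,y-r-12),c[2]
E
python3 - <<'E'
from h import *
im=cv2.imread('pics/w2.png')
for n,x,y,z,lo,hi in(('blue',278,184,.030,12,19),('grey',299,29,.058,14,22),('teal',384,20,.030,12,19),('a',404,165,.011,22,30),('b',398,234,.011,22,30)):
    c=circ(im,x,y,30,lo,hi)
    if c is None: print(n,None, ray('wrist',[(x,y)],z).round(4)); continue
    p=ray('wrist',[c[:2],(c[0]+c[2],c[1])],z); print(n,np.round(c,1),p[0].round(4),'r',np.round(np.linalg.norm(p[1]-p[0]),4))
E
```

```text
blue [276.7 183.4  12.5] [0.4569 0.0337 0.03  ] r 0.0138
grey [299.9  29.1  17.9] [0.4573 0.185  0.058 ] r 0.0162
teal [385.3  21.6  18. ] [0.5402 0.2101 0.03  ] r 0.0179
a [405.3 162.9  23.1] [0.6012 0.074  0.011 ] r 0.0272
b [397.8 236.8  25.1] [ 0.615  -0.0169  0.011 ] r 0.0316
```

Blue is at (0.457, 0.034), which agrees with the scene and side views, and the tool is already above it. Descend and grip.

Emit:
send_rows --rows '[{"x":0,"y":0,"z":-40,"roll":0,"hand":60},{"x":0,"y":0,"z":-40,"roll":0,"hand":60},{"x":0,"y":0,"z":-40,"roll":0,"hand":60},{"x":0,"y":0,"z":-40,"roll":0,"hand":60},{"x":0,"y":0,"z":-30,"roll":0,"hand":60},{"x":0,"y":0,"z":-18,"roll":0,"hand":60},{"x":0,"y":0,"z":-10,"roll":0,"hand":60},{"x":0,"y":0,"z":0,"roll":0,"hand":60}]'

```text
time: 2.45
position: [0.4564, 0.0356, 0.0732]
tool_rot: [-2.058, -2.372, 0.003]
ft_force: [0.1, -0.1, 0.9]
grip_width: 0.689
grip_force: 0.0
```

Emit:
send_rows --rows '[{"x":0,"y":0,"z":0,"roll":0,"hand":45},{"x":0,"y":0,"z":0,"roll":0,"hand":38},{"x":0,"y":0,"z":0,"roll":0,"hand":28},{"x":0,"y":0,"z":0,"roll":0,"hand":28},{"x":0,"y":0,"z":0,"roll":0,"hand":28},{"x":0,"y":0,"z":0,"roll":0,"hand":28}]' --force 20

```text
time: 3.05
position: [0.4578, 0.0345, 0.0749]
tool_rot: [2.062, 2.37, 0.001]
ft_force: [-0.7, 0.4, 4.7]
grip_width: 0.383
grip_force: 20.0
```

Run:
```python
from h import *
im=snap('wrist','w3.png'); s=get_state(); print(s['position'],s['grip_width']*87,s['grip_force'])
```

```text
[0.4578467  0.03454126 0.0748875 ] 33.43957200521575 20.00031433068216
```

View pics/w3.png

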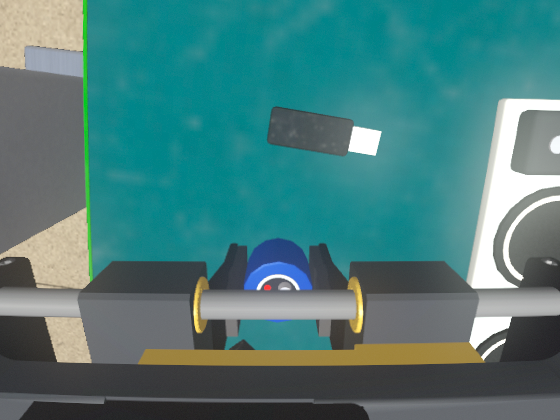

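The blue can sits between the fingertips at (278,270), and the 33.4 mm opening matches its diameter. Lift and carry it to pad d.

Emit:
send_rows --rows '[{"x":0,"y":0,"z":10,"roll":0,"hand":28},{"x":0,"y":0,"z":20,"roll":0,"hand":28},{"x":0,"y":0,"z":25,"roll":0,"hand":28},{"x":12,"y":-12,"z":25,"roll":0,"hand":28},{"x":24,"y":-30,"z":0,"roll":0,"hand":28},{"x":30,"y":-36,"z":0,"roll":0,"hand":28},{"x":30,"y":-38,"z":0,"roll":0,"hand":28},{"x":30,"y":-38,"z":0,"roll":0,"hand":28},{"x":28,"y":-36,"z":0,"roll":0,"hand":28},{"x":24,"y":-28,"z":0,"roll":0,"hand":28}]'

```text
time: 4.1
position: [0.6363, -0.1863, 0.1544]
tool_rot: [2.063, 2.368, -0.002]
ft_force: [0.3, -0.3, -0.2]
grip_width: 0.382
grip_force: 20.0
```

Emit:
send_rows --rows '[{"x":0,"y":0,"z":-20,"roll":0,"hand":28},{"x":0,"y":0,"z":-20,"roll":0,"hand":28},{"x":0,"y":0,"z":-10,"roll":0,"hand":28},{"x":0,"y":0,"z":0,"roll":0,"hand":28},{"x":0,"y":0,"z":0,"roll":0,"hand":28}]'

```text
time: 4.6
position: [0.6357, -0.1834, 0.1049]
tool_rot: [2.061, 2.371, 0.0]
ft_force: [0.1, -0.2, -1.5]
grip_width: 0.387
grip_force: 20.0
```

Run:
```python
from h import *
s=get_state(); print(s['time'],s['position'],s['grip_width']*87,s['grip_force'],s['ft_force'])
im=snap('wrist','w4.png')
```

```text
4.6 [ 0.63567103 -0.18335289  0.10492921] 33.6829614549539 20.00009181909263 [ 0.10342757 -0.24493521 -1.51205148]
```

View pics/w4.png

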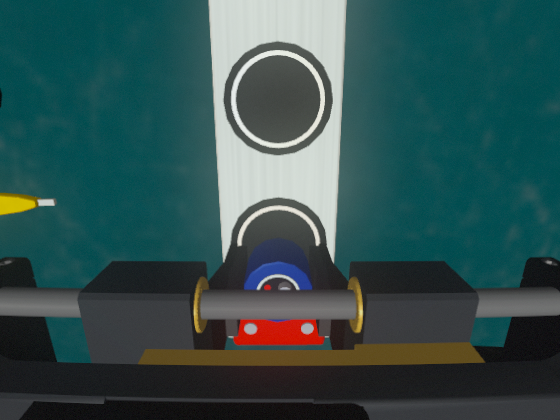

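The blue can is over the last pad beside the red block, with pad d's ring around it at (279,240) and pad c at (278,98). I'll check the centring against pad c, then lower.

Run:
```python
from h import *
print(ray('wrist',[(278,98),(331,98),(225,98),(278,43),(278,154),(278,198)],.011).round(4))
```

```text
[[ 0.6253 -0.0989  0.011 ]
 [ 0.6539 -0.0948  0.011 ]
 [ 0.5967 -0.1028  0.011 ]
 [ 0.6215 -0.0715  0.011 ]
 [ 0.6295 -0.1291  0.011 ]
 [ 0.6331 -0.1549  0.011 ]]
```

Emit:
send_rows --rows '[{"x":0,"y":0,"z":-10,"roll":0,"hand":28},{"x":0,"y":0,"z":-6,"roll":0,"hand":28},{"x":0,"y":0,"z":-2,"roll":0,"hand":28},{"x":0,"y":0,"z":0,"roll":0,"hand":28},{"x":0,"y":0,"z":0,"roll":0,"hand":28}]'

```text
time: 5.15
position: [0.6355, -0.1836, 0.0862]
tool_rot: [2.061, 2.37, -0.0]
ft_force: [-0.1, 0.0, -0.1]
grip_width: 0.379
grip_force: 20.0
```

Emit:
send_rows --rows '[{"x":0,"y":0,"z":-1,"roll":0,"hand":28},{"x":0,"y":0,"z":0,"roll":0,"hand":28},{"x":0,"y":0,"z":0,"roll":0,"hand":36},{"x":0,"y":0,"z":0,"roll":0,"hand":45},{"x":0,"y":0,"z":0,"roll":0,"hand":60},{"x":0,"y":0,"z":0,"roll":0,"hand":60},{"x":0,"y":0,"z":0,"roll":0,"hand":60}]'

```text
time: 5.85
position: [0.6354, -0.1835, 0.0851]
tool_rot: [-2.062, -2.371, 0.0]
ft_force: [0.1, -1.0, -1.6]
grip_width: 0.655
grip_force: 0.0
```

Emit:
send_rows --rows '[{"x":0,"y":0,"z":20,"roll":0,"hand":60},{"x":0,"y":0,"z":40,"roll":0,"hand":60},{"x":0,"y":0,"z":40,"roll":0,"hand":60},{"x":-36,"y":12,"z":40,"roll":0,"hand":60},{"x":-38,"y":14,"z":20,"roll":0,"hand":60},{"x":-40,"y":14,"z":0,"roll":0,"hand":60},{"x":-40,"y":14,"z":0,"roll":0,"hand":60},{"x":-41,"y":15,"z":0,"roll":0,"hand":60},{"x":0,"y":0,"z":0,"roll":0,"hand":60}]'

```text
time: 6.75
position: [0.4389, -0.1139, 0.2408]
tool_rot: [-2.056, -2.368, -0.004]
ft_force: [0.6, -0.3, -0.7]
grip_width: 0.689
grip_force: 0.0
```

Run:
```python
from h import *
s=get_state(); print(s['time'],s['position'],s['grip_width']*87,s['ft_force'])
a=snap('wrist','w5.png'); b=get_image('scene')
cv2.imwrite('pics/v5.png',np.vstack([a,cv2.resize(b[150:330,220:440],(560,180))*1])[:600])
```

```text
6.75 [ 0.43888041 -0.11390567  0.24079577] 59.9294732865236 [ 0.63328065 -0.28598397 -0.71436067]
```

View pics/v5.png

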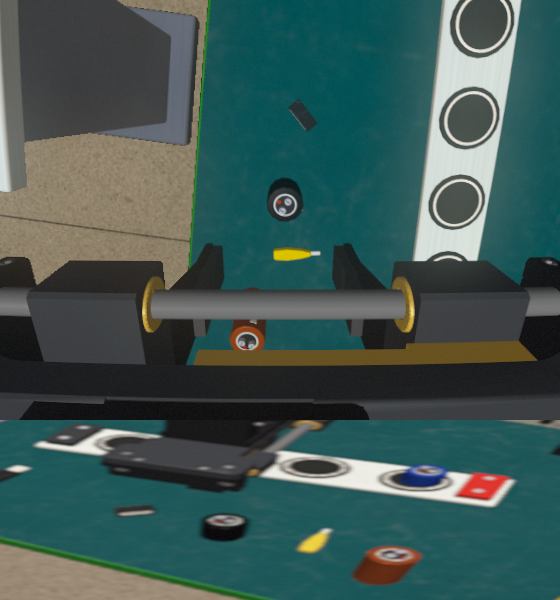

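Blue stands on pad d. From the wrist, black's top is at (285,203) and brown's at (247,341).

Run:
```python
from h import *
im=cv2.imread('pics/w5.png')
for n,x,y,z,lo,hi in(('black',285,203,.044,13,22),('brown',247,341,.072,13,24),('c',456,203,.011,22,32),('b',469,118,.011,22,32)):
    c=circ(im,x,y,30,lo,hi); print(n,ray('wrist',[(x,y)],z)[0].round(4)); 
    if c: p=ray('wrist',[c[:2],(c[0]+c[2],c[1])],z); print(n,np.round(c,1),p[0].round(4),'r',np.round(np.linalg.norm(p[1]-p[0]),4))
# black silhouette
g=im[165:235,250:320].max(2); cs,_=cv2.findContours((g<60).astype(np.uint8),cv2.RETR_EXTERNAL,cv2.CHAIN_APPROX_NONE); print(cv2.boundingRect(max(cs,key=cv2.contourArea)))
```

```text
black [ 0.4522 -0.119   0.044 ]
black [284.8 206.9  13.4] [ 0.4526 -0.1228  0.044 ] r 0.0124
brown [ 0.4341 -0.2539  0.072 ]
brown [246.4 345.3  13.6] [ 0.4341 -0.2591  0.072 ] r 0.0132
c [ 0.6317 -0.1038  0.011 ]
c [456.6 201.7  26. ] [ 0.6319 -0.1023  0.011 ] r 0.0282
b [ 0.6195 -0.0183  0.011 ]
b [472.9 112.9  26.4] [ 0.622  -0.0131  0.011 ] r 0.0268
(17, 13, 36, 43)
```

Pad c reads 6 mm off, so the arm was still settling when I took that picture. I'll take another one settled.

Run:
```python
from h import *
im=snap('wrist','w6.png')
s=get_state(); print(s['position'])
for n,x,y,z,h in(('black',285,203,.044,30),('brown',247,341,.072,30),('c',456,203,.011,45),('b',469,118,.011,45)):
    hs=im[y-h:y+h,x-h:x+h].astype(int)
    if n in 'cb':
        cs,_=cv2.findContours((hs.max(2)<90).astype(np.uint8),cv2.RETR_EXTERNAL,cv2.CHAIN_APPROX_NONE); k=max(cs,key=cv2.contourArea); e=cv2.fitEllipse(k); uv=(e[0][0]+x-h,e[0][1]+y-h); print(n,np.round(uv,1),np.round(e[1],1),ray('wrist',[uv],z)[0].round(4))
    else:
        w=(hs.min(2)>110).astype(np.uint8); pts=cv2.findNonZero(w); e=cv2.minEnclosingCircle(pts); uv=(e[0][0]+x-h,e[0][1]+y-h); print(n,np.round(uv,1),round(e[1],1),ray('wrist',[uv],z)[0].round(4))
cv2.imwrite('pics/c6.png',cv2.resize(im[100:360,200:500],None,fx=2,fy=2))
```

```text
[ 0.44446423 -0.11580906  0.24221577]
black [278.7 200.9] 11.7 [ 0.447  -0.1185  0.044 ]
brown [246.5 316.9] 30.1 [ 0.4314 -0.2273  0.072 ]
c [451. 199.] [36.9 42.9] [ 0.626  -0.1012  0.011 ]
b [476.9 119. ] [12.5 31.7] [ 0.6286 -0.0189  0.011 ]
```

View pics/c6.png

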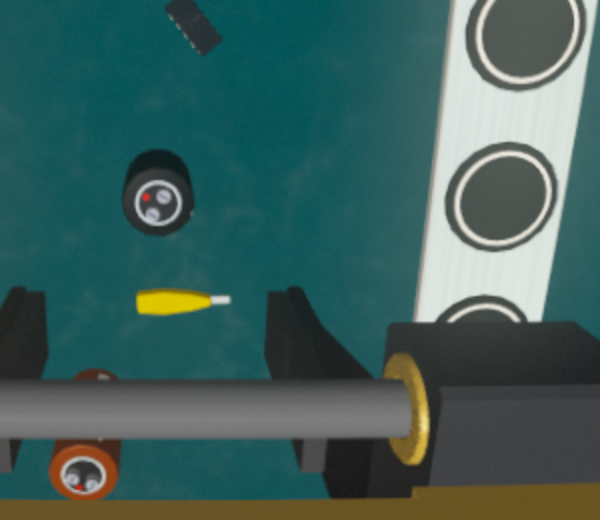

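Black's top is at (279,201), giving (0.447, −0.1185), and pad c now matches at (0.626, −0.101). I'll hold still and read the settled pose.

Emit:
send_rows --rows '[{"x":0,"y":0,"z":0,"roll":0,"hand":60},{"x":0,"y":0,"z":0,"roll":0,"hand":60}]'

```text
time: 7.1
position: [0.4447, -0.1162, 0.2415]
tool_rot: [2.062, 2.369, -0.002]
ft_force: [-0.2, 0.6, 0.4]
grip_width: 0.692
grip_force: 0.0
```

Run:
```python
from h import *
im=snap('wrist','w7.png'); s=get_state(); print(s['position'])
x,y,h=279,201,20
w=(im[y-h:y+h,x-h:x+h].min(2)>110).astype(np.uint8); e=cv2.minEnclosingCircle(cv2.findNonZero(w)); uv=(e[0][0]+x-h,e[0][1]+y-h)
print(uv,e[1],ray('wrist',[uv],.044),ray('wrist',[(241.5,337)],.072))
```

```text
[ 0.44457264 -0.11617122  0.24139981]
(278.22064781188965, 199.3582992553711) 11.796917915344238 [[ 0.4458178  -0.11757863  0.044     ]] [[ 0.42860145 -0.25109298  0.072     ]]
```

Emit:
send_rows --rows '[{"x":1,"y":-2,"z":-30,"roll":0,"hand":60},{"x":0,"y":0,"z":-40,"roll":0,"hand":60},{"x":0,"y":0,"z":-40,"roll":0,"hand":60},{"x":0,"y":0,"z":-30,"roll":0,"hand":60},{"x":0,"y":0,"z":-15,"roll":0,"hand":60},{"x":0,"y":0,"z":-7,"roll":0,"hand":60},{"x":0,"y":0,"z":0,"roll":0,"hand":60},{"x":0,"y":0,"z":0,"roll":0,"hand":60}]'

```text
time: 7.95
position: [0.4457, -0.118, 0.0802]
tool_rot: [2.061, 2.369, 0.0]
ft_force: [-0.2, -0.3, 0.4]
grip_width: 0.69
grip_force: 0.0
```

Emit:
send_rows --rows '[{"x":0,"y":0,"z":0,"roll":0,"hand":45},{"x":0,"y":0,"z":0,"roll":0,"hand":38},{"x":0,"y":0,"z":0,"roll":0,"hand":28},{"x":0,"y":0,"z":0,"roll":0,"hand":28},{"x":0,"y":0,"z":0,"roll":0,"hand":28},{"x":0,"y":0,"z":0,"roll":0,"hand":28}]' --force 20

```text
time: 8.55
position: [0.4451, -0.1176, 0.0799]
tool_rot: [2.061, 2.37, 0.001]
ft_force: [-0.8, 0.1, 3.2]
grip_width: 0.387
grip_force: 20.0
```

Gripped at 33.7 mm. Lift, carry to pad c, and stop 1 mm above it.

Emit:
send_rows --rows '[{"x":0,"y":0,"z":10,"roll":0,"hand":28},{"x":0,"y":0,"z":20,"roll":0,"hand":28},{"x":0,"y":0,"z":25,"roll":0,"hand":28},{"x":12,"y":0,"z":25,"roll":0,"hand":28},{"x":24,"y":3,"z":0,"roll":0,"hand":28},{"x":30,"y":3,"z":0,"roll":0,"hand":28},{"x":30,"y":3,"z":0,"roll":0,"hand":28},{"x":30,"y":3,"z":0,"roll":0,"hand":28},{"x":30,"y":3,"z":0,"roll":0,"hand":28},{"x":24,"y":3,"z":0,"roll":0,"hand":28}]'

```text
time: 9.55
position: [0.6263, -0.0992, 0.1597]
tool_rot: [2.061, 2.371, -0.0]
ft_force: [-0.1, -0.3, 0.0]
grip_width: 0.388
grip_force: 20.0
```

Emit:
send_rows --rows '[{"x":0,"y":0,"z":-15,"roll":0,"hand":28},{"x":0,"y":0,"z":-20,"roll":0,"hand":28},{"x":0,"y":0,"z":-15,"roll":0,"hand":28},{"x":0,"y":0,"z":-10,"roll":0,"hand":28},{"x":0,"y":0,"z":-6,"roll":0,"hand":28},{"x":0,"y":0,"z":0,"roll":0,"hand":28},{"x":0,"y":0,"z":0,"roll":0,"hand":28}]'

```text
time: 10.25
position: [0.6251, -0.0998, 0.0942]
tool_rot: [2.061, 2.37, 0.001]
ft_force: [1.3, 1.0, -1.1]
grip_width: 0.383
grip_force: 20.0
```

Run:
```python
from h import *
s=get_state(); print(s['time'],s['position'],s['ft_force'])
im=snap('wrist','w8.png'); cv2.imwrite('pics/w8c.png',im[:300])
```

```text
10.25 [ 0.62509972 -0.09982671  0.09417755] [ 1.27968025  0.96368702 -1.06588071]
```

View pics/w8c.png

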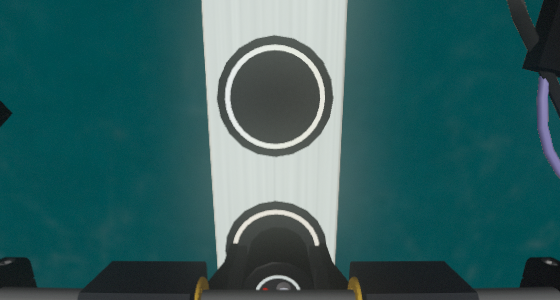

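The black can is centred over pad c, its ring visible evenly at (276,245), with pad b at (275,97). Lower 3 mm, release, then go over grey.

Emit:
send_rows --rows '[{"x":0,"y":0,"z":-3,"roll":0,"hand":28},{"x":0,"y":0,"z":0,"roll":0,"hand":28},{"x":0,"y":0,"z":0,"roll":0,"hand":28},{"x":0,"y":0,"z":0,"roll":0,"hand":36},{"x":0,"y":0,"z":0,"roll":0,"hand":45},{"x":0,"y":0,"z":0,"roll":0,"hand":60},{"x":0,"y":0,"z":0,"roll":0,"hand":60},{"x":0,"y":0,"z":0,"roll":0,"hand":60},{"x":0,"y":0,"z":20,"roll":0,"hand":60},{"x":0,"y":0,"z":40,"roll":0,"hand":60}]'

```text
time: 11.3
position: [0.6225, -0.099, 0.1478]
tool_rot: [-2.058, -2.367, 0.007]
ft_force: [0.3, 0.9, 0.5]
grip_width: 0.686
grip_force: 0.0
```

Emit:
send_rows --rows '[{"x":-10,"y":20,"z":40,"roll":0,"hand":60},{"x":-22,"y":38,"z":30,"roll":0,"hand":60},{"x":-24,"y":40,"z":30,"roll":0,"hand":60},{"x":-24,"y":40,"z":0,"roll":0,"hand":60},{"x":-24,"y":40,"z":0,"roll":0,"hand":60},{"x":-24,"y":40,"z":0,"roll":0,"hand":60},{"x":-22,"y":38,"z":0,"roll":0,"hand":60},{"x":-18,"y":28,"z":0,"roll":0,"hand":60},{"x":0,"y":0,"z":0,"roll":0,"hand":60},{"x":0,"y":0,"z":0,"roll":0,"hand":60}]'

```text
time: 12.3
position: [0.4603, 0.1784, 0.246]
tool_rot: [2.059, 2.372, 0.0]
ft_force: [-0.9, -1.0, 0.7]
grip_width: 0.694
grip_force: 0.0
```

Emit:
send_rows --rows '[{"x":0,"y":0,"z":0,"roll":0,"hand":60},{"x":0,"y":0,"z":0,"roll":0,"hand":60}]'

```text
time: 12.5
position: [0.4613, 0.1766, 0.2458]
tool_rot: [2.065, 2.367, -0.0]
ft_force: [0.6, 0.9, 0.5]
grip_width: 0.688
grip_force: 0.0
```

Run:
```python
from h import *
s=get_state(); print(s['time'],s['position'])
a=snap('wrist','w9.png'); b=get_image('scene'); cv2.imwrite('pics/s9.png',b)
cv2.imwrite('pics/v9.png',np.vstack([a[:300],cv2.resize(b[150:262,220:440],(560,285))]))
```

```text
12.5 [0.46128347 0.17664174 0.24584303]
```

View pics/v9.png

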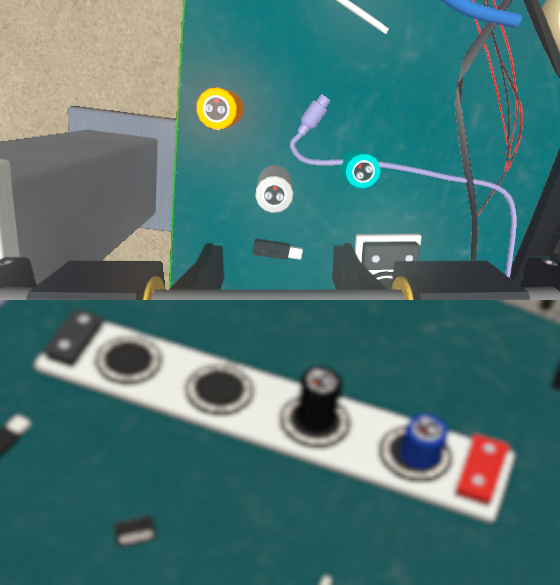

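Black and blue stand on pads c and d. The grey top is at wrist (274,193), with orange at (216,108) and teal at (363,171), both well clear of the fingers. The cable lies beyond it.

Run:
```python
from h import *
a=cv2.imread('pics/w9.png'); x,y,h=274,193,22
d=a[y-h:y+h,x-h:x+h]; hsv=cv2.cvtColor(d,cv2.COLOR_BGR2HSV)
m=((hsv[...,1]<60)&(hsv[...,2]>170)).astype(np.uint8); e=cv2.minEnclosingCircle(cv2.findNonZero(m)); print(e)
uv=(e[0][0]+x-h,e[0][1]+y-h)
k=(d.max(2)<110).astype(np.uint8); M=cv2.moments(k,True); print((M['m10']/M['m00']+x-h,M['m01']/M['m00']+y-h))
print(ray('wrist',[uv,(274.5,194)],.058).round(4))
# blue base on pad d, scene: ray at lowest blue/black silhouette
b=cv2.imread('pics/s9.png'); hs=cv2.cvtColor(b,cv2.COLOR_BGR2HSV)
q=cv2.inRange(hs,(108,110,40),(130,255,255)); q[:, :350]=0; v,u=np.nonzero(q); print('blue',u.min(),u.max(),v.min(),v.max(),ray('scene',[(u.mean(),v.mean())],.026).round(4))
```

```text
((21.643564224243164, 22.866336822509766), 18.76535987854004)
(274.136, 194.768)
[[0.4574 0.1829 0.058 ]
 [0.4582 0.1829 0.058 ]]
blue 377 533 120 215 [[ 0.6372 -0.1938  0.026 ]]
```

Emit:
send_rows --rows '[{"x":-3,"y":6,"z":-20,"roll":0,"hand":60},{"x":0,"y":0,"z":-40,"roll":0,"hand":60},{"x":0,"y":0,"z":-40,"roll":0,"hand":60},{"x":0,"y":0,"z":-30,"roll":0,"hand":60},{"x":0,"y":0,"z":-18,"roll":0,"hand":60},{"x":0,"y":0,"z":-7,"roll":0,"hand":60},{"x":0,"y":0,"z":0,"roll":0,"hand":60},{"x":0,"y":0,"z":0,"roll":0,"hand":60}]'

```text
time: 13.4
position: [0.4584, 0.1842, 0.0918]
tool_rot: [2.062, 2.37, 0.002]
ft_force: [0.0, 0.3, 0.5]
grip_width: 0.691
grip_force: 0.0
```

Emit:
send_rows --rows '[{"x":0,"y":0,"z":0,"roll":0,"hand":45},{"x":0,"y":0,"z":0,"roll":0,"hand":38},{"x":0,"y":0,"z":0,"roll":0,"hand":28},{"x":0,"y":0,"z":0,"roll":0,"hand":28},{"x":0,"y":0,"z":0,"roll":0,"hand":28},{"x":0,"y":0,"z":0,"roll":0,"hand":28}]' --force 20

```text
time: 14.0
position: [0.4576, 0.1842, 0.0911]
tool_rot: [-2.061, -2.371, -0.0]
ft_force: [-0.1, -0.6, 3.0]
grip_width: 0.385
grip_force: 20.0
```

Grey is gripped at 33.5 mm. Carry it to pad b.

Emit:
send_rows --rows '[{"x":0,"y":0,"z":10,"roll":0,"hand":28},{"x":0,"y":0,"z":20,"roll":0,"hand":28},{"x":0,"y":0,"z":25,"roll":0,"hand":28},{"x":10,"y":-12,"z":25,"roll":0,"hand":28},{"x":22,"y":-28,"z":0,"roll":0,"hand":28},{"x":26,"y":-34,"z":0,"roll":0,"hand":28},{"x":27,"y":-35,"z":0,"roll":0,"hand":28},{"x":27,"y":-35,"z":0,"roll":0,"hand":28},{"x":25,"y":-32,"z":0,"roll":0,"hand":28},{"x":18,"y":-24,"z":0,"roll":0,"hand":28}]'

```text
time: 15.0
position: [0.6138, -0.0188, 0.1714]
tool_rot: [2.063, 2.367, -0.001]
ft_force: [0.6, 0.8, -1.0]
grip_width: 0.384
grip_force: 20.0
```

Emit:
send_rows --rows '[{"x":0,"y":0,"z":-15,"roll":0,"hand":28},{"x":0,"y":0,"z":-20,"roll":0,"hand":28},{"x":0,"y":0,"z":-15,"roll":0,"hand":28},{"x":0,"y":0,"z":-10,"roll":0,"hand":28},{"x":0,"y":0,"z":-6,"roll":0,"hand":28},{"x":0,"y":0,"z":0,"roll":0,"hand":28},{"x":0,"y":0,"z":0,"roll":0,"hand":28}]'

```text
time: 15.7
position: [0.6128, -0.0157, 0.1054]
tool_rot: [2.061, 2.37, 0.001]
ft_force: [0.9, 0.1, 0.3]
grip_width: 0.382
grip_force: 20.0
```

Run:
```python
from h import *
s=get_state(); print(s['time'],s['position'],s['ft_force'])
im=snap('wrist','w10.png')
x,y,h=278,98,70
cs,_=cv2.findContours((im[y-h:y+h,x-h:x+h].max(2)<110).astype(np.uint8),cv2.RETR_EXTERNAL,cv2.CHAIN_APPROX_NONE)
for k in cs:
    if cv2.contourArea(k)>2500: e=cv2.fitEllipse(k); uv=(e[0][0]+x-h,e[0][1]+y-h); print(np.round(uv,1),np.round(e[1],1),ray('wrist',[uv],.011)[0].round(4))
```

```text
15.7 [ 0.61284856 -0.01569007  0.10536573] [0.85848103 0.070153   0.3223704 ]
[275.   96.3] [107.  111.3] [0.6006 0.0695 0.011 ]
```

Pad a measures (0.6006, 0.0695) and grey is on target over pad b. Release it and go to brown.

Emit:
send_rows --rows '[{"x":0,"y":0,"z":-3,"roll":0,"hand":28},{"x":0,"y":0,"z":0,"roll":0,"hand":28},{"x":0,"y":0,"z":0,"roll":0,"hand":28},{"x":0,"y":0,"z":0,"roll":0,"hand":36},{"x":0,"y":0,"z":0,"roll":0,"hand":45},{"x":0,"y":0,"z":0,"roll":0,"hand":60},{"x":0,"y":0,"z":0,"roll":0,"hand":60},{"x":0,"y":0,"z":0,"roll":0,"hand":60},{"x":0,"y":0,"z":20,"roll":0,"hand":60},{"x":0,"y":0,"z":40,"roll":0,"hand":60}]'

```text
time: 16.75
position: [0.6101, -0.0156, 0.1592]
tool_rot: [-2.058, -2.367, 0.009]
ft_force: [0.4, 0.6, 0.3]
grip_width: 0.682
grip_force: 0.0
```

Emit:
send_rows --rows '[{"x":0,"y":0,"z":40,"roll":0,"hand":60},{"x":-20,"y":-20,"z":40,"roll":0,"hand":60},{"x":-28,"y":-35,"z":20,"roll":0,"hand":60},{"x":-28,"y":-38,"z":0,"roll":0,"hand":60},{"x":-28,"y":-38,"z":0,"roll":0,"hand":60},{"x":-28,"y":-38,"z":0,"roll":0,"hand":60},{"x":-28,"y":-36,"z":0,"roll":0,"hand":60},{"x":-24,"y":-30,"z":0,"roll":0,"hand":60},{"x":0,"y":0,"z":0,"roll":0,"hand":60},{"x":0,"y":0,"z":0,"roll":0,"hand":60}]'

```text
time: 17.75
position: [0.4281, -0.2515, 0.2621]
tool_rot: [2.064, 2.368, 0.002]
ft_force: [0.0, 2.4, -0.1]
grip_width: 0.691
grip_force: 0.0
```

Emit:
send_rows --rows '[{"x":0,"y":0,"z":0,"roll":0,"hand":60},{"x":0,"y":0,"z":0,"roll":0,"hand":60},{"x":0,"y":0,"z":0,"roll":0,"hand":60}]'

```text
time: 18.05
position: [0.4292, -0.2499, 0.2617]
tool_rot: [-2.059, -2.373, 0.001]
ft_force: [0.1, -0.1, 0.2]
grip_width: 0.694
grip_force: 0.0
```

Run:
```python
from h import *
s=get_state(); print(s['time'],s['position'])
a=snap('wrist','w11.png'); b=get_image('scene'); cv2.imwrite('pics/s11.png',b)
cv2.imwrite('pics/v11.png',np.vstack([a[:300],cv2.resize(b[150:262,220:440],(560,285))]))
x,y,h=278,205,45
m=(a[y-h:y+h,x-h:x+h].min(2)>110).astype(np.uint8); e=cv2.minEnclosingCircle(cv2.findNonZero(m)); uv=(e[0][0]+x-h,e[0][1]+y-h); print(uv,e[1],ray('wrist',[uv],.072))
```

```text
18.05 [ 0.42920351 -0.24988208  0.26165456]
(277.0, 190.0) 21.58713150024414 [[ 0.42764954 -0.2409092   0.072     ]]
```

View pics/v11.png

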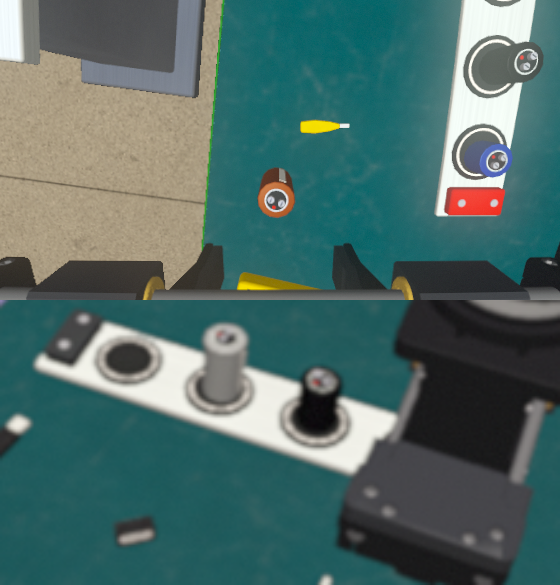

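Grey stands on pad b. Brown's top is at wrist (276,201), and the multimeter edge shows at (280,285).

Run:
```python
from h import *
print(ray('wrist',[(276,201),(280,280)],[.072,.03]).round(4))
```

```text
[[ 0.4282 -0.2511  0.072 ]
 [ 0.4466 -0.3535  0.03  ]]
```

Emit:
send_rows --rows '[{"x":-1,"y":-1,"z":-25,"roll":0,"hand":60},{"x":0,"y":0,"z":-40,"roll":0,"hand":60},{"x":0,"y":0,"z":-40,"roll":0,"hand":60},{"x":0,"y":0,"z":-30,"roll":0,"hand":60},{"x":0,"y":0,"z":-18,"roll":0,"hand":60},{"x":0,"y":0,"z":-7,"roll":0,"hand":60},{"x":0,"y":0,"z":0,"roll":0,"hand":60},{"x":0,"y":0,"z":0,"roll":0,"hand":60}]'

```text
time: 18.95
position: [0.4282, -0.2522, 0.1027]
tool_rot: [2.06, 2.37, 0.001]
ft_force: [0.3, 0.4, -0.3]
grip_width: 0.688
grip_force: 0.0
```

Emit:
send_rows --rows '[{"x":0,"y":0,"z":0,"roll":0,"hand":45},{"x":0,"y":0,"z":0,"roll":0,"hand":38},{"x":0,"y":0,"z":0,"roll":0,"hand":28},{"x":0,"y":0,"z":0,"roll":0,"hand":28},{"x":0,"y":0,"z":0,"roll":0,"hand":28},{"x":0,"y":0,"z":0,"roll":0,"hand":28}]' --force 20

```text
time: 19.55
position: [0.4277, -0.2519, 0.1021]
tool_rot: [2.061, 2.37, 0.001]
ft_force: [-1.0, 0.1, 3.7]
grip_width: 0.385
grip_force: 20.0
```

Brown is gripped at 33.5 mm. Lift it high and carry it to pad a.

Emit:
send_rows --rows '[{"x":0,"y":0,"z":10,"roll":0,"hand":28},{"x":0,"y":0,"z":20,"roll":0,"hand":28},{"x":0,"y":0,"z":30,"roll":0,"hand":28},{"x":0,"y":10,"z":30,"roll":0,"hand":28},{"x":0,"y":25,"z":20,"roll":0,"hand":28},{"x":5,"y":35,"z":10,"roll":0,"hand":28},{"x":10,"y":38,"z":0,"roll":0,"hand":28},{"x":15,"y":38,"z":0,"roll":0,"hand":28},{"x":20,"y":38,"z":0,"roll":0,"hand":28},{"x":25,"y":38,"z":0,"roll":0,"hand":28}]'

```text
time: 20.55
position: [0.5025, -0.0287, 0.2225]
tool_rot: [-2.062, -2.37, -0.001]
ft_force: [-0.2, -1.0, 0.5]
grip_width: 0.386
grip_force: 20.0
```

Emit:
send_rows --rows '[{"x":28,"y":36,"z":0,"roll":0,"hand":28},{"x":28,"y":30,"z":0,"roll":0,"hand":28},{"x":25,"y":20,"z":0,"roll":0,"hand":28},{"x":17,"y":13,"z":0,"roll":0,"hand":28},{"x":0,"y":0,"z":-20,"roll":0,"hand":28},{"x":0,"y":0,"z":-30,"roll":0,"hand":28},{"x":0,"y":0,"z":-30,"roll":0,"hand":28},{"x":0,"y":0,"z":-20,"roll":0,"hand":28},{"x":0,"y":0,"z":-5,"roll":0,"hand":28},{"x":0,"y":0,"z":0,"roll":0,"hand":28}]'

```text
time: 21.55
position: [0.6001, 0.069, 0.1165]
tool_rot: [-2.061, -2.37, 0.002]
ft_force: [0.2, 0.3, -0.9]
grip_width: 0.381
grip_force: 20.0
```

Emit:
send_rows --rows '[{"x":0,"y":0,"z":0,"roll":0,"hand":28},{"x":0,"y":0,"z":0,"roll":0,"hand":28}]'

```text
time: 21.75
position: [0.6015, 0.0692, 0.1185]
tool_rot: [2.061, 2.369, 0.004]
ft_force: [-0.2, -0.1, -1.0]
grip_width: 0.383
grip_force: 20.0
```

Emit:
send_rows --rows '[{"x":0,"y":0,"z":-3,"roll":0,"hand":28},{"x":0,"y":0,"z":-1,"roll":0,"hand":28},{"x":0,"y":0,"z":0,"roll":0,"hand":28},{"x":0,"y":0,"z":0,"roll":0,"hand":28}]'

```text
time: 22.15
position: [0.6007, 0.0692, 0.1131]
tool_rot: [2.061, 2.37, 0.001]
ft_force: [-0.7, -0.0, 0.1]
grip_width: 0.387
grip_force: 20.0
```

Release, rise straight up, then back away to view the rail.

Emit:
send_rows --rows '[{"x":0,"y":0,"z":0,"roll":0,"hand":36},{"x":0,"y":0,"z":0,"roll":0,"hand":45},{"x":0,"y":0,"z":0,"roll":0,"hand":60},{"x":0,"y":0,"z":0,"roll":0,"hand":60},{"x":0,"y":0,"z":0,"roll":0,"hand":60},{"x":0,"y":0,"z":20,"roll":0,"hand":60},{"x":0,"y":0,"z":40,"roll":0,"hand":60},{"x":0,"y":0,"z":40,"roll":0,"hand":60},{"x":0,"y":0,"z":40,"roll":0,"hand":60},{"x":-20,"y":20,"z":40,"roll":0,"hand":60}]'

```text
time: 23.15
position: [0.5817, 0.0856, 0.2946]
tool_rot: [2.067, 2.362, -0.001]
ft_force: [0.9, 0.4, 0.9]
grip_width: 0.692
grip_force: 0.0
```

Emit:
send_rows --rows '[{"x":-30,"y":40,"z":0,"roll":0,"hand":60},{"x":-30,"y":45,"z":0,"roll":0,"hand":60},{"x":-20,"y":45,"z":0,"roll":0,"hand":60},{"x":0,"y":45,"z":0,"roll":0,"hand":60},{"x":0,"y":45,"z":0,"roll":0,"hand":60},{"x":0,"y":30,"z":0,"roll":0,"hand":60},{"x":0,"y":0,"z":0,"roll":0,"hand":60},{"x":0,"y":0,"z":0,"roll":0,"hand":60},{"x":0,"y":0,"z":0,"roll":0,"hand":60}]'

```text
time: 24.05
position: [0.5034, 0.3341, 0.2928]
tool_rot: [2.064, 2.368, -0.001]
ft_force: [0.2, -0.5, 0.7]
grip_width: 0.688
grip_force: 0.0
```

Run:
```python
from h import *
b=get_image('scene'); c=get_image('side')
cv2.imwrite('pics/v12.png',np.vstack([cv2.resize(b[140:250,220:440],(560,280),interpolation=cv2.INTER_CUBIC),cv2.resize(c[150:275,160:400],(560,292),interpolation=cv2.INTER_CUBIC)]))
print(get_state()['time'],get_state()['position'])
```

```text
24.15 [0.50343757 0.33393477 0.29306114]
```

View pics/v12.png

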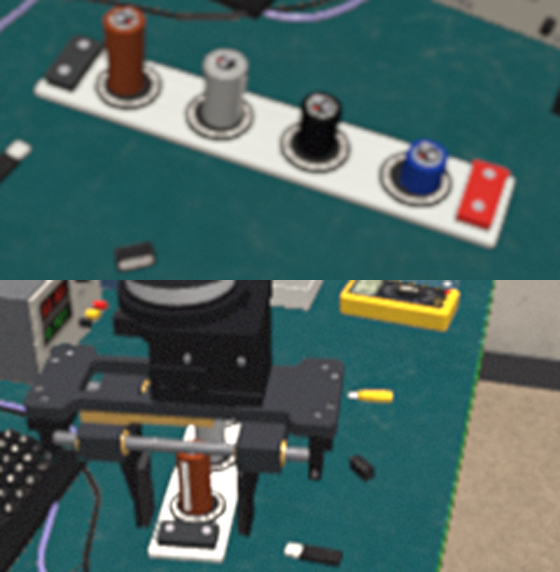

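All four stand upright in order: brown, grey, black, blue, with blue next to red. Blue sits slightly toward the red block, so I'll check its margin in numbers.

Run:
```python
from h import *
b=get_image('scene'); hs=cv2.cvtColor(b,cv2.COLOR_BGR2HSV)
q=cv2.inRange(hs,(108,110,40),(130,255,255)); w=np.zeros_like(q); w[185:225,365:405]=255
v,u=np.nonzero(q&w); print(u.min(),u.max(),v.min(),v.max())
k=cv2.convexHull(np.c_[u,v].astype(np.int32)); M=cv2.moments(k); p=(M['m10']/M['m00'],M['m01']/M['m00']); print(p,'mid',ray('scene',[p],.011+.015).round(4))
print('bottom row pt at pad top',ray('scene',[(u[v>=v.max()-1].mean(),v.max()+.5)],.011).round(4), 'pad d scene (.635,-.185)')
```

```text
377 395 195 215
(385.824347826087, 205.111884057971) mid [[ 0.635  -0.1878  0.026 ]]
bottom row pt at pad top [[ 0.6221 -0.1946  0.011 ]] pad d scene (.635,-.185)
```

Blue is about 3 mm off centre, leaving roughly 10 mm of pad around it. Everything is in order, so I'm handing in.

```bash
python3 -c "from bench import *; print(close_job())"
```

```text
the job is handed in; nothing more can be done
None
```

I handed the job in at about 24 s of the 96 s allowed: blue, black, grey and brown stand upright on pads d, c, b and a, rising from the red block to the dark grey end, and none was knocked over on the way.

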